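Open the locked filler cap of the decoction kettle

TASK

Open the decoction kettle for refilling: flip the red locking tab on its filler cap fully upright, unscrew the cap anticlockwise until you feel it come up against its stop, then lift it straight off and stand it upright, plug down, on the white saucer. How far it turns differs from time to time, so go by feel and never force the cap against its lock, its lugs or its stop; leave everything else where it is and let go of the cap.

Things in the scene. Friction and masses are not known exactly. Their poses are not given: they have to be found in the camera images.
- kettle: bench decoction kettle, fixed: brushed-steel round body on a black base, 176 mm across (208 over the black side handles), front drain tap with red lever; dome top at 124 mm, narrow filler neck above it. Origin: centre of its underside, z up; -x is the front, with the tap, above which the folded tab points.
- neck (a point): centre of the filler neck's rim (63 mm across), 150 mm above the kettle's origin, axes as the kettle's. A steel fork in front, prongs 23 mm apart, 36 mm from the axis, 20 mm above the rim, holds the folded tab so that the cap cannot turn. The cap's lugs come free after 30 to 76 degrees (hidden, differs each time); 5 degrees farther is a hard stop, where torque climbs steeply.
- cap: black filler cap, 60 mm across, 0.4 kg, held in the neck by two lugs under a bayonet ring. Origin: centre of the underside of its 42 mm plug, 14 mm below the rim when shut; z up along its axis; the folded tab points along -x; top 26 mm above the origin. Turns anticlockwise seen from above, with up to 0.4 Nm of friction; a spring seal pushes it up with 8 to 12 N.
- tab (a joint): hinge of the red flip tab, rad: 0 folded flat and locked, 1.57 upright against its end stop. Stiff: 0.2 Nm, about 4 N at the tab's end; stays where it is left.
- tab_end (a point): point in the middle of the tab near its free end, 52 mm from the hinge axis. The tab is a red bar 20 mm wide, 9 mm thick, ending 62 mm from the hinge; folded, its outer 20 mm stand out free beyond the fork, 25 mm and more above the kettle. Upright it is the handle for turning and lifting the cap (about 60 N of grip holds it).
- tab_hinge (a point): point on the cap's axis where the tab is hinged, 31 mm above the cap's origin, 17 mm above the neck's rim when shut; the hinge axis is the cap's y. The upright tab stands over it, from here to 62 mm above.
- saucer: white china saucer, 132 mm across, 16 mm high, loose. Origin: centre of its underside; its flat middle is 5 mm above that, so the cap's origin stands 5 mm and its tab hinge 36 mm above the saucer's origin.
- herb_jar_a: blue-white porcelain herb jar, 68 mm across, 87 mm high; bystander, origin under its centre.
- herb_jar_b: smaller blue-white porcelain herb jar, 59 mm across, 76 mm high; bystander, origin under its centre.
- mortar: brass mortar, 86 mm across, 85 mm high; bystander, origin under its centre.
- spice_jar: glass jar with a green lid, 46 mm across, 106 mm high; bystander, origin under its centre.
- stamp: wooden hand stamp, 27x44 mm, 69 mm high; bystander, origin under its centre.

How it is judged:
On the way, in this order (a step that is already met when the one before it is completed fails the run):
1. the tab stands upright while the cap is still in the neck (value of joint tab above 1.35 rad and z of cap in the frame of neck below -0.01 m), for 0.1 s.
2. the cap has been turned and lifted clear of the neck (angle between the x axis of cap and the x axis of kettle, either way round above 0.5 rad and z of cap in the frame of neck above 0.005 m), for 0.1 s.
At the end, for the whole second after the job is handed in: the cap stands still and upright (within about 8 degrees) on the saucer's flat middle, plug down, within 35 mm of the saucer's centre, let go (horizontal distance between cap and saucer below 0.035 m and z of cap in the frame of saucer below 0.015 m and angle between cap's own z axis and vertical below 0.15 rad and linear speed of cap below 0.02 m/s); the robot touches nothing.
It fails at once if the cap forced in the neck: twisted against its lock or stop, or pulled while its lugs hold (all contact forces between cap and kettle added up; 22 N of seal and lug load is there at rest) (contact force between cap and kettle above 50 N).
It fails at once if a bystander pushed from its place (distance of any of herb_jar_a, herb_jar_b, mortar, spice_jar, stamp from where it was at the start of the episode above 0.03 m).
It fails at once if the saucer pushed away (distance of saucer from where it was at the start of the episode above 0.05 m).
It also fails if it takes over 72 s, if anything falls off the work surface, if the arm or the gripper's body presses on something with over 40 N, if the wrist force passes 120 N, or if a joint passes its speed limit or range.

ROBOT

A 6-joint arm with a two-finger parallel gripper is mounted at the origin on a cart in front of the work surface, level with it; the furniture and walls round the work are solid. World frame = base frame: x ahead of the robot, y to its left, z up, the work surface at z = 0. Lengths are in m, angles in rad, forces in N, time in s.
With the tool pointing down it reaches from about 0.3 to 0.75 m from the base axis. Payload 8.5 kg.
Tool frame: the origin (TCP) lies midway between the tips of the shut fingers; the grasp point (between the pads) lies 19 mm behind it; z points along the fingers, y is the line along which they close (so a half turn about z gives the same grasp; the last joint's range is limited). The gripper opens to 88 mm and grips with 3 to 60 N. Pads are 18 mm wide; open, the fingers measure 123 mm over their backs; the gripper's body (75 mm by 187 mm) begins 45 mm behind the grasp point.
Start: joints at [1.065, 0.381, 1.297, -0, 1.464, -0.215], TCP at [0.158, 0.527, 0.211] pointing down, gripper open.
Joint ranges: [-3.11, 3.11], [-0.89, 2.33], [0.22, 2.48], [-1.42, 4.56], [0.17, 2.85], [-2.88, 2.88]. Speed limits (rad/s): [2.39, 2.39, 3.14, 3.14, 3.14, 3.14].

INTERFACE

Orientations are given as a rotation vector (axis times angle).
In Python, from plant import robot gives the robot as it stands.
- The arm moves only by the tool play_rows, never from a script. Its argument "plan" is a list that holds one entry, the list of rows, each a list of 7 numbers: the opening, from -1 (shut) to 1 (fully open), then the shift along the tool's x, y, z in mm, then the turn, a rotation vector about the tool's x, y, z in rad. In form: [[[fingers, x, y, z, rx, ry, rz], ...]]. A call has exactly 5 rows; each row is the pose to reach, as a shift and turn from the pose commanded when the call began, along the tool's axes at that moment; what a row does not reach only later rows make up. A row lasts 1/8 s, in which the tool goes at most 62.5 mm and 10.7 degrees, less where a joint would pass 70% of its speed; a pose out of reach is approached as far as the arm can. A call with a gripper value outside its range is refused whole. The fingers move at their own pace and stop on an object; "grip_force" is the grip in N (left out, the last holds). Time passes only in rows, so rows that repeat a pose let the fingers close, or fill a call up. It gives the time, the measured TCP pose, the force, the opening and the grip force at its end, in the units of the state.
- robot.get_state(): the state, without advancing time (a new reading comes with each control period).
- robot.read_camera(name): name is "scene" or "top" or "wrist"; returns a dict with "frame" (480x640x3 uint8, red, green, blue), "intrinsics" (3x3 intrinsics, pixels), "rvec" (rotation vector, rad) and "tvec" (3), from world to camera coordinates, as OpenCV has them. Camera axes: x right, y down, z forward; pixel columns grow to the right and rows downward; lengths in m; the calibration is good to about 2 mm. A picture is of the moment at which its call begins. There is no depth.
- robot.close_job(): hands the job in; it is judged then, once.
Trained networks look in a picture, given as the dict that the camera call returned (one of the last four; its "shot" number tells which), for a name from the list of things; names that differ only in an ending like _2 or _b are one class to them, and where a whole thing is asked for, a point or a joint stands for the part that bears it (a point fixed in the world has none). Each returns a list of dicts, best first, with "p" (0 to 1); they miss things now and then, are a little off and sometimes report something else, mostly with a low value. They report only what shows in the picture. A call takes as long as a camera call.
- robot.recognise(query, picture): "at" ([column, row] in pixels, amid what is visible of it).
- robot.outline_of(query, picture): "region" (480x640 bool, what is visible of it) and "at" ([column, row] in pixels, amid what is visible of it).
The state is a dict: "time": time; "joints": joint angles; "joint_velocities": joint speeds; "joint_torque": joint torques, N m; "ee_pos": TCP position; "tool_rot": TCP orientation; "force": force on the tool from outside, world axes, zero at the start; "wrist_torque": the same for the moment, N m; "grip_width": opening from 0.0 (shut) to 1.0 (fully open); "grip_force": force on a finger pad.
Only numpy, scipy, OpenCV 4.12 (cv2) and the standard library are available. Lean on these libraries where they do the work, as an engineer would, in place of code of your own. Each camera call takes 0.05 s, during which the arm holds its last target. There are 200 camera calls.

## Working session

There is one attempt and no reset: what is moved stays moved. The work goes in short steps, Python scripts to look and compute and a tool call to move; the robot and the scene stay as the last step left them, time stands still between calls to the robot, and variables do not carry over. Pictures are saved under pics/ and viewed, at most 10 in all, crops included, and the job is handed in when it is done.

Besides the shell and the picture viewer there is one more tool, called as a command line: name --argument value ..., lists and objects as JSON in quotes. play_rows: Moves the arm, as the interface text tells. Its arguments: {"type":"object","properties":{"plan":{"type":"array"},"grip_force":{"type":"number"}},"required":["plan"]}

```bash
mkdir -p pics; ls
cat > h.py <<'E'
import numpy as np, cv2
from scipy.spatial.transform import Rotation as R
from plant import robot
def P(c): return cv2.Rodrigues(np.array(c["rvec"],float))[0], np.array(c["tvec"],float), np.array(c["intrinsics"],float)
def proj(c,p):
    r,t,K=P(c); q=K@(r@np.array(p,float)+t); return q[:2]/q[2]
def onz(c,px,z):
    r,t,K=P(c); d=r.T@np.linalg.inv(K)@np.array([px[0],px[1],1.]); o=-r.T@t
    return o+d*(z-o[2])/d[2]
def save(c,n): cv2.imwrite("pics/"+n,cv2.cvtColor(c["frame"],cv2.COLOR_RGB2BGR))
E
python3 - <<'E'
from h import *
s=robot.get_state(); print(s)
cs={n:robot.read_camera(n) for n in("top","scene")}
for n,c in cs.items():
    save(c,n+"0.png")
    r,t,K=P(c); print(n,-r.T@t,K[0,0])
    for q in ["kettle","cap","tab","tab_end","tab_hinge","neck","saucer","herb_jar_a","mortar","spice_jar","stamp"]:
        try:
            o=robot.recognise(q,c); print(q,[(np.round(x["at"]),round(x["p"],2)) for x in o[:2]])
        except Exception as e: print(q,e)
E
```

```text
pics
{'time': 0.0, 'joints': array([ 1.06472837e+00,  3.81193485e-01,  1.29824624e+00,  1.15572127e-06,
        1.46361257e+00, -2.15282775e-01]), 'joint_velocities': array([ 2.94510049e-04,  4.94487001e-06, -1.38339073e-03, -1.25659770e-03,
        4.29781595e-04,  1.35091342e-04]), 'joint_torque': array([ 1.52503097e-03, -4.37915218e+01, -2.24565589e+01,  7.15306099e-02,
        3.50697117e-02, -7.20011076e-05]), 'ee_pos': array([0.15752171, 0.52662639, 0.21074405]), 'tool_rot': array([-4.55082047e-01, -3.10793453e+00,  2.14429704e-03]), 'force': array([-0.2163323 , -0.41387653, -0.3008895 ]), 'wrist_torque': array([ 0.02205191,  0.02854035, -0.03783316]), 'grip_force': 0.0, 'grip_width': 1.0007620025024733}
top [ 0.53225081 -0.01919949  1.79440748] 551.8107435479028
kettle [(array([265., 252.]), 0.85)]
cap [(array([251., 257.]), 0.62)]
tab [(array([252., 266.]), 0.54)]
tab_end [(array([251., 261.]), 0.62)]
tab_hinge [(array([254., 255.]), 0.86), (array([346., 204.]), 0.6)]
neck [(array([265., 256.]), 0.67)]
saucer [(array([368., 264.]), 0.57)]
herb_jar_a [(array([308., 203.]), 0.75), (array([345., 204.]), 0.51)]
mortar [(array([194., 236.]), 0.76), (array([196., 282.]), 0.64)]
spice_jar [(array([198., 280.]), 0.74), (array([347., 204.]), 0.21)]
stamp [(array([454., 295.]), 0.52)]
scene [ 0.07329055 -0.98331723  0.78007916] 471.87415558523907
kettle [(array([281., 233.]), 0.95), (array([371., 261.]), 0.54)]
cap [(array([275., 197.]), 0.5)]
tab [(array([268., 199.]), 0.67), (array([346., 243.]), 0.48)]
tab_end [(array([267., 201.]), 0.67)]
tab_hinge [(array([276., 200.]), 0.54), (array([349., 244.]), 0.36)]
neck [(array([275., 230.]), 0.84), (array([330., 305.]), 0.44)]
saucer [(array([328., 305.]), 0.89)]
herb_jar_a [(array([347., 243.]), 0.7), (array([372., 261.]), 0.67)]
mortar [(array([268., 194.]), 0.44)]
spice_jar [(array([232., 207.]), 0.86), (array([275., 200.]), 0.74)]
stamp [(array([348., 393.]), 0.8)]
```

Run:
```python
import cv2
a=cv2.imread("pics/top0.png")[150:350,150:480]; cv2.imwrite("pics/topc.png",cv2.resize(a,(800,485),interpolation=cv2.INTER_CUBIC))
a=cv2.imread("pics/scene0.png")[140:430,180:460]; cv2.imwrite("pics/scenec.png",cv2.resize(a,(580,600),interpolation=cv2.INTER_CUBIC))
```

```text
(no output)
```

View pics/topc.png

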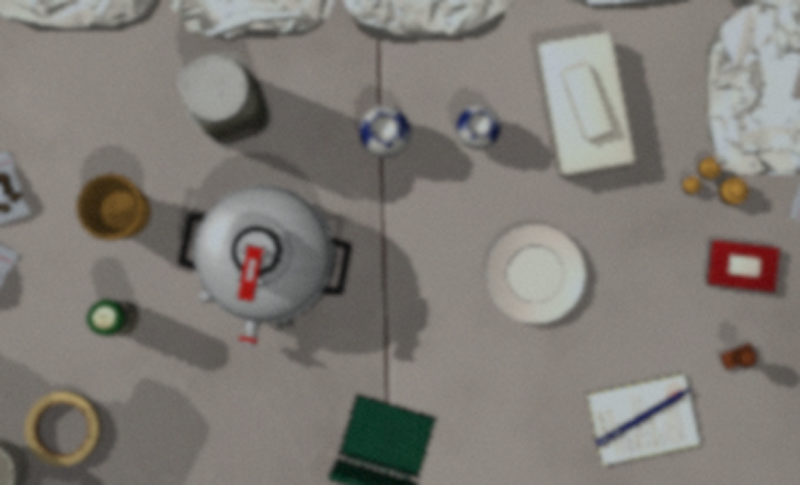

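View pics/scenec.png

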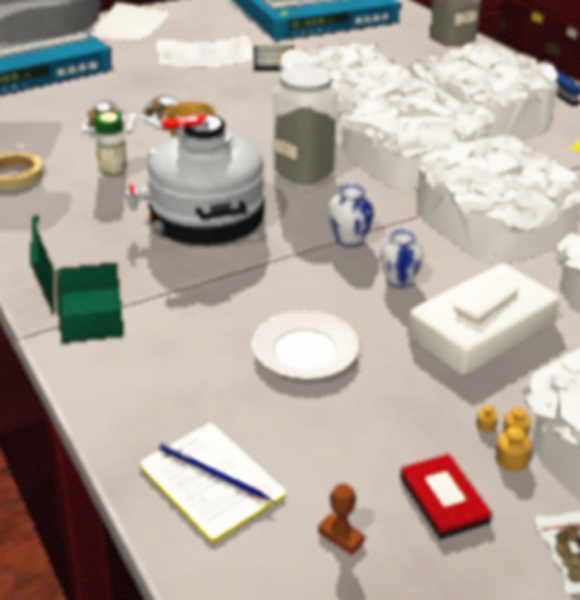

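The top crop shows the kettle dome at about (262,252). The red tab runs down-left from the cap at (257,250) to (246,298), the saucer is at (536,273), and the spice jar and mortar are left of the kettle. The scene crop confirms the tab is folded towards the robot and the saucer is clear.

Run:
```python
from h import *
c=robot.read_camera("top"); f=c["frame"].astype(int)
s=robot.outline_of("saucer",c)
for o in s[:2]:
    v,u=np.nonzero(o["region"]); print("saucer",o["p"],len(u),onz(c,((u.min()+u.max())/2,(v.min()+v.max())/2),0.014), onz(c,(u.mean(),v.mean()),.014))
m=((f[...,0]>110)&(f[...,0]>2*f[...,1])).astype(np.uint8); m[:240]=0;m[285:]=0;m[:,:230]=0;m[:,275:]=0
n,l,st,ce=cv2.connectedComponentsWithStats(m); 
for i in range(1,n):
    if st[i,4]>15:
        v,u=np.nonzero(l==i); r=cv2.minAreaRect(np.c_[u,v].astype(np.float32)); b=cv2.boxPoints(r); print(st[i],r)
        print([np.round(onz(c,q,.17),4) for q in b])
for q in["kettle","cap"]:
    for o in robot.outline_of(q,c)[:1]:
        v,u=np.nonzero(o["region"]); print(q,len(u),u.min(),u.max(),v.min(),v.max(),onz(c,(u.mean(),v.mean()),.1 if q=="kettle" else .162))
# cap in crop px
print("cap eye",onz(c,(150+257/2.424,150+250/2.424),.162))
for n_,px,z in [("spice",(194.,281.),.1),("mortar",(196,236),.08),("jarA",(308,203.5),.087),("jarB",(346.5,202),.076)]: print(n_,onz(c,px,z))
```

```text
[249 252   9  22 100] ((252.6345977783203, 262.3269348144531), (6.471832752227783, 21.57277488708496), 11.309932708740234)
[array([0.5538, 0.2157, 0.17  ]), array([0.6157, 0.2021, 0.17  ]), array([0.6114, 0.1834, 0.17  ]), array([0.5495, 0.1971, 0.17  ])]
kettle 2345 226 294 226 291 [0.60612788 0.18610852 0.1       ]
cap 410 245 264 243 273 [0.60140648 0.19620384 0.162     ]
cap eye [0.60971926 0.19010137 0.162     ]
spice [0.53248623 0.38965755 0.1       ]
mortar [0.67217569 0.3864167  0.08      ]
jarA [0.76345273 0.03489701 0.087     ]
jarB [ 0.76635026 -0.08549115  0.076     ]
```

```bash
cat >> h.py <<'E'
def to(pos,yaw=None,rot=None):
    """shift mm and rotvec in tool axes to reach TCP pos with tool down, tool y axis at world angle yaw"""
    s=robot.get_state(); T=R.from_rotvec(s["tool_rot"])
    if rot is None:
        y=np.array([np.cos(yaw),np.sin(yaw),0]); z=np.array([0,0,-1.]); rot=R.from_matrix(np.c_[np.cross(y,z),y,z])
    return np.round(T.inv().apply(np.array(pos)-s["ee_pos"])*1000,1), np.round((T.inv()*rot).as_rotvec(),3)
E
python3 - <<'E'
from h import *
s=robot.get_state(); T=R.from_rotvec(s["tool_rot"]); print(T.as_matrix().round(3))
c=robot.read_camera("wrist"); r,t,K=P(c); o=-r.T@t
print("cam in tool",T.inv().apply(o-s["ee_pos"]), "axis in tool",T.inv().apply(r[2]), "right",T.inv().apply(r[0]),K[0,0])
c=robot.read_camera("top")
print("saucer",onz(c,(371.1,262.6),.012))
f=c["frame"].astype(int)[230:300,335:410]; m=f.min(2)>150; v,u=np.nonzero(m); print(len(u),onz(c,(335+(u.min()+u.max())/2,230+(v.min()+v.max())/2),.012),u.min()+335,u.max()+335,v.min()+230,v.max()+230)
yk=-0.216
for yaw in (yk+np.pi/2,yk-np.pi/2):
    print(yaw,to([0.50,0.217,0.30],yaw))
E
```

```text
[[-0.958  0.287  0.   ]
 [ 0.287  0.958 -0.   ]
 [-0.    -0.    -1.   ]]
cam in tool [ 0.07807249  0.00025998 -0.17325569] axis in tool [-0.29893736 -0.00140337  0.9542717 ] right [-0.00105781  0.99999879  0.00113925] 415.4541695226958
saucer [ 0.57599456 -0.16154364  0.012     ]
1004 [ 0.57457881 -0.16602186  0.012     ] 355 390 244 282
1.3547963267948966 (array([-416.8, -198.7,  -88.7]), array([-0.   , -0.   , -0.075]))
-1.7867963267948965 (array([-416.8, -198.7,  -88.7]), array([-0.   ,  0.   ,  3.067]))
```

play_rows --plan '[[[1,-50,-20,-40,0,0,0],[1,-100,-45,-60,0,0,-0.02],[1,-150,-70,-89,0,0,-0.04],[1,-200,-95,-89,0,0,-0.06],[1,-250,-120,-89,0,0,-0.075]]]'

```text
time: 2.12
ee_pos: [0.364, 0.3388, 0.3008]
tool_rot: [0.337, 3.123, 0.001]
force: [0.8, 1.2, -0.3]
grip_width: 1.002
grip_force: 0.0
```

play_rows --plan '[[[1,-50,-22,0,0,0,0],[1,-95,-45,0,0,0,0],[1,-140,-65,0,0,0,0],[1,-167,-79,0,0,0,0],[1,-167,-79,0,0,0,0]]]'

```text
time: 2.75
ee_pos: [0.5101, 0.2261, 0.2997]
tool_rot: [-0.342, -3.122, 0.001]
force: [-0.3, 0.9, -0.2]
grip_width: 1.001
grip_force: 0.0
```

Run:
```python
from h import *
s=robot.get_state(); print(s["time"],s["ee_pos"],s["joints"].round(3))
c=robot.read_camera("wrist"); save(c,"w1.png")
f=c["frame"].astype(int)
m=((f[...,0]>90)&(f[...,0]>2*f[...,1])).astype(np.uint8)
n,l,st,ce=cv2.connectedComponentsWithStats(m)
for i in range(1,n):
    if st[i,4]>100: 
        v,u=np.nonzero(l==i); b=cv2.boxPoints(cv2.minAreaRect(np.c_[u,v].astype(np.float32))); print(st[i],b.round(1).tolist(),[onz(c,q,.171).round(4) for q in b])
for q in("tab_end","tab_hinge","neck"):
    for o in robot.recognise(q,c)[:1]: print(q,o["at"],o["p"],onz(c,o["at"],.167))
```

```text
2.75 [0.51008562 0.22608737 0.2996833 ] [ 0.205  0.351  1.092 -0.     1.7   -1.147]
[297 183  25   6 143] [[297.0, 183.0], [321.0, 183.0], [321.0, 188.0], [297.0, 188.0]] [array([0.4805, 0.2135, 0.171 ]), array([0.4844, 0.2306, 0.171 ]), array([0.488 , 0.2298, 0.171 ]), array([0.4841, 0.2126, 0.171 ])]
[ 294  270   26   76 1565] [[294.0, 270.0], [319.0, 270.0], [319.0, 345.0], [294.0, 345.0]] [array([0.5464, 0.1952, 0.171 ]), array([0.5506, 0.2142, 0.171 ]), array([0.6156, 0.1995, 0.171 ]), array([0.6111, 0.1793, 0.171 ])]
tab_end [306.3, 308.0] 0.57 [0.58228168 0.19640045 0.167     ]
tab_hinge [307.5, 328.2] 0.75 [0.60048091 0.19313906 0.167     ]
neck [317.5, 271.0] 0.7 [0.5527162  0.21245537 0.167     ]
```

View pics/w1.png

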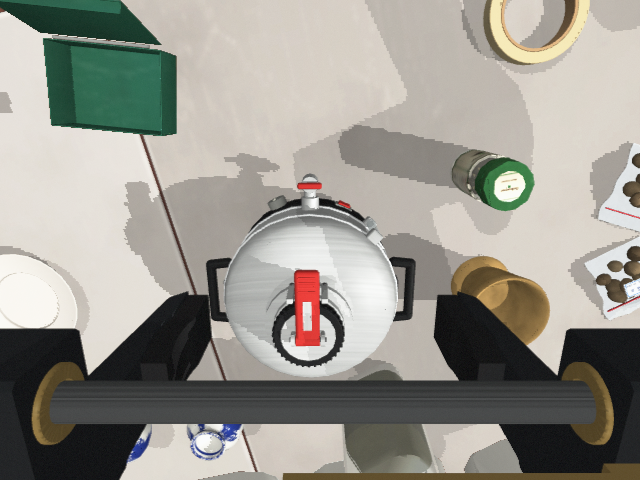

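The wrist view shows the tab vertical in the image, from (306,270) at the free end to (307,345), with the cap ring centred near (308,335) and the fork beside the tab at row 290. Next I'll refine the hinge and yaw.

Run:
```python
from h import *
for n in(0,1):
    c=robot.read_camera("wrist"); f=c["frame"].astype(int)
m=((f[...,0]>90)&(f[...,0]>2*f[...,1])); m[:265]=0; m[350:]=0; m[:,:280]=0;m[:,335:]=0
pts=[]
for v in range(282,343):
    u=np.nonzero(m[v])[0]
    if len(u)>15: pts.append(onz(c,((u.min()+u.max())/2,v),.1715)[:2])
pts=np.array(pts); k=np.polyfit(pts[:,0],pts[:,1],1); print("yaw",np.arctan(k[0]),k)
v,u=np.nonzero(m); e=u[v==v.min()+1].mean(); 
print("rows",v.min(),v.max(),"end z.1625",onz(c,(e,v.min()),.1625),"end top?",onz(c,(e,v.min()+4),.1715),"brightness",[f[r,306,0] for r in range(266,284)])
# black ring
g=f.max(2); b=(g<60).astype(np.uint8); b[:300]=0;b[372:]=0;b[:,:265]=0;b[:,:][:,352:]=0
vv,uu=np.nonzero(b); h=cv2.convexHull(np.c_[uu,vv].astype(np.int32)); el=cv2.fitEllipse(h); print("ring",uu.min(),uu.max(),vv.min(),vv.max(),el, onz(c,el[0],.160))
print(onz(c,(uu.min(),el[0][1]),.16),onz(c,(uu.max(),el[0][1]),.16))
s=robot.get_state(); print(s["ee_pos"],s["tool_rot"])
```

```text
yaw -0.21546641791257745 [-0.21886392  0.32451339]
rows 272 346 end z.1625 [0.55173194 0.20339107 0.1625    ] end top? [0.55155921 0.20382859 0.1715    ] brightness [np.int64(234), np.int64(236), np.int64(239), np.int64(237), np.int64(237), np.int64(214), np.int64(122), np.int64(142), np.int64(176), np.int64(206), np.int64(222), np.int64(232), np.int64(236), np.int64(199), np.int64(239), np.int64(229), np.int64(236), np.int64(236)]
ring 270 340 303 367 ((305.27154541015625, 334.2084655761719), (66.86079406738281, 71.0859146118164), 91.27043151855469) [0.60852854 0.19117438 0.16      ]
[0.60210579 0.16175933 0.16      ] [0.61485132 0.22013163 0.16      ]
[0.50827032 0.22810645 0.30069234] [3.36099198e-01 3.12315554e+00 3.08140822e-04]
```

Run:
```python
from h import *
print(to([0.5592,0.2020,0.149],-0.2155+np.pi/2))
```

```text
(array([-55.3, -14.7, 151.7]), array([0.   , 0.   , 0.001]))
```

play_rows --plan '[[[0.2,-35,-9,40,0,0,0],[0.2,-55,-14.7,80,0,0,0],[0,-55.3,-14.7,115,0,0,0],[-0.1,-55.3,-14.7,115,0,0,0],[-0.1,-55.3,-14.7,115,0,0,0]]]' --grip_force 5

```text
time: 3.68
ee_pos: [0.5602, 0.2017, 0.1872]
tool_rot: [0.337, 3.121, 0.001]
force: [0.1, -0.8, 0.7]
grip_width: 0.464
grip_force: 0.0
```

Run:
```python
from h import *
c=robot.read_camera("wrist"); save(c,"w2.png")
print(to([0.5592,0.2020,0.149],-0.2155+np.pi/2),robot.get_state()["grip_width"])
f=c["frame"].astype(int); m=((f[...,0]>90)&(f[...,0]>2*f[...,1]))
n,l,st,ce=cv2.connectedComponentsWithStats(m.astype(np.uint8))
i=1+st[1:,4].argmax(); print(st[i])
ps=[]
for v in range(st[i,1]+12,st[i,1]+st[i,3]-8,3):
    u=np.nonzero(l[v]==i)[0]; ps.append(onz(c,((u.min()+u.max())/2,v),.1715)[:2])
ps=np.array(ps); k=np.polyfit(ps[:,0],ps[:,1],1); print(np.arctan(k[0]),"y at .5592:",np.polyval(k,.5592),"x range",ps[[0,-1],0])
v,u=np.nonzero(l==i); print("end",onz(c,(u[v<v.min()+3].mean(),v.min()),.1625))
```

```text
(array([ 1.3,  0. , 38.4]), array([0.001, 0.003, 0.   ])) 0.4557604771890459
[ 303  252   40  119 3940]
-0.2133268201319596 y at .5592: 0.20211833954871783 x range [0.55450732 0.60720766]
end [0.55156436 0.2036934  0.1625    ]
```

View pics/w2.png

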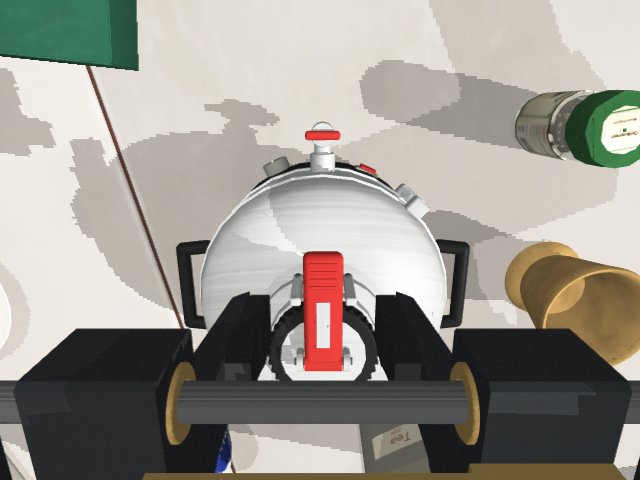

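The tab sits centred between the fingers, from (323,252) to (323,370). I'll descend and close lightly.

play_rows --plan '[[[-0.1,1,0,15,0,0,0],[-0.1,1,0,30,0,0,0],[-0.1,1,0,38,0,0,0],[-0.4,1,0,38,0,0,0],[-1,1,0,38,0,0,0]]]' --grip_force 5

```text
time: 4.35
ee_pos: [0.5591, 0.2014, 0.1477]
tool_rot: [0.338, 3.123, 0.0]
force: [-0.6, 0.8, -0.5]
grip_width: 0.244
grip_force: 0.0
```

play_rows --plan '[[[-1,0,0,0,0,0,0],[-1,0,0,0,0,0,0],[-1,0,0,0,0,0,0],[-1,0,0,0,0,0,0],[-1,0,0,0,0,0,0]]]' --grip_force 12

```text
time: 4.97
ee_pos: [0.5589, 0.2013, 0.1474]
tool_rot: [0.338, 3.123, -0.0]
force: [0.6, -0.3, 0.2]
grip_width: 0.005
grip_force: 0.0
```

Run:
```python
from h import *
s=robot.get_state(); print(s)
# arc rows: hinge-frame; tool x = toward robot (-cap x). radius 52.5
H=np.array([.611+.0013,.1905]); 
r=52.5
for a in range(0,95,9): a=np.deg2rad(a); print(np.rad2deg(a).round(),"x",round(-r*(1-np.cos(a)),1),"z",round(-r*np.sin(a),1))
```

```text
{'time': 4.975, 'joints': array([ 1.46680507e-01,  5.07655792e-01,  1.27551189e+00, -1.63563816e-06,
        1.35841893e+00, -1.20833137e+00]), 'joint_velocities': array([-0.00144795, -0.00028514,  0.00053837, -0.00096248, -0.00067457,
       -0.00048997]), 'joint_torque': array([ 1.23377391e-03, -4.92205524e+01, -2.13278890e+01,  1.26987728e-02,
        7.77185289e-02,  3.25890568e-06]), 'ee_pos': array([0.55888459, 0.2013455 , 0.14736333]), 'tool_rot': array([ 3.38294979e-01,  3.12331902e+00, -4.26345513e-08]), 'force': array([ 0.60879702, -0.28053032,  0.21156865]), 'wrist_torque': array([0.00166944, 0.01419292, 0.02902048]), 'grip_force': 0.0, 'grip_width': 0.004675101740867181}
0.0 x -0.0 z -0.0
9.0 x -0.6 z -8.2
18.0 x -2.6 z -16.2
27.0 x -5.7 z -23.8
36.0 x -10.0 z -30.9
45.0 x -15.4 z -37.1
54.0 x -21.6 z -42.5
63.0 x -28.7 z -46.8
72.0 x -36.3 z -49.9
81.0 x -44.3 z -51.9
90.0 x -52.5 z -52.5
```

Run:
```python
from h import *
c=robot.read_camera("wrist"); d=robot.read_camera("scene")
a=cv2.resize(d["frame"][150:270,210:370],(640,480),interpolation=cv2.INTER_CUBIC)
b=c["frame"]
o=np.hstack([cv2.resize(a,(400,300)),cv2.resize(b,(400,300))]); cv2.imwrite("pics/c3.png",o[...,::-1])
for H in ([.6123,.1905,.167],[.5517,.2037,.167],[.5592,.202,.149]): print(proj(d,H),(proj(d,H)-[210,150])*2.5)
```

```text
[278.23303947 197.93196961] [170.58259866 119.82992403]
[257.87142431 200.43825229] [119.67856077 126.09563072]
[260.73310705 205.55980491] [126.83276763 138.89951227]
```

View pics/c3.png

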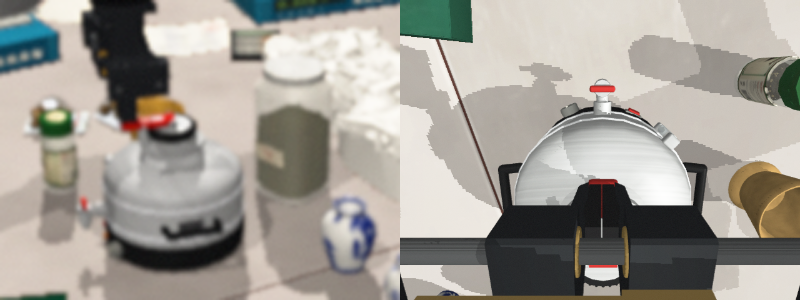

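Fingers read fully shut, yet the tab shows red in front of and behind them at (602,182) and (602,267). I need a closer look at the heights.

Run:
```python
from h import *
d=robot.read_camera("scene"); c=robot.read_camera("wrist")
s=robot.get_state(); T=R.from_rotvec(s["tool_rot"]); print(s["ee_pos"])
a=cv2.resize(d["frame"][170:230,235:300],(520,480),interpolation=cv2.INTER_LANCZOS4)
p=(proj(d,s["ee_pos"])-[235,170])*8; print(p); cv2.circle(a,tuple(int(x) for x in p),4,(0,255,0),1)
q=proj(c,s["ee_pos"]); print("tcp wrist",q)
b=c["frame"][270:450,250:390].copy(); b=cv2.resize(b,(280,360))
for k in (0,-.019): 
    q=proj(c,s["ee_pos"]+T.apply([0,0,k])); cv2.circle(b,(int((q[0]-250)*2),int((q[1]-270)*2)),4,(0,255,0),1)
o=np.zeros((480,800,3),np.uint8); o[:,:520]=a; o[:360,520:]=b; cv2.imwrite("pics/c4.png",o[...,::-1])
```

```text
[0.55888642 0.20132338 0.14735693]
[206.04727379 289.29900663]
tcp wrist [322.24336489 288.51501755]
```

View pics/c4.png

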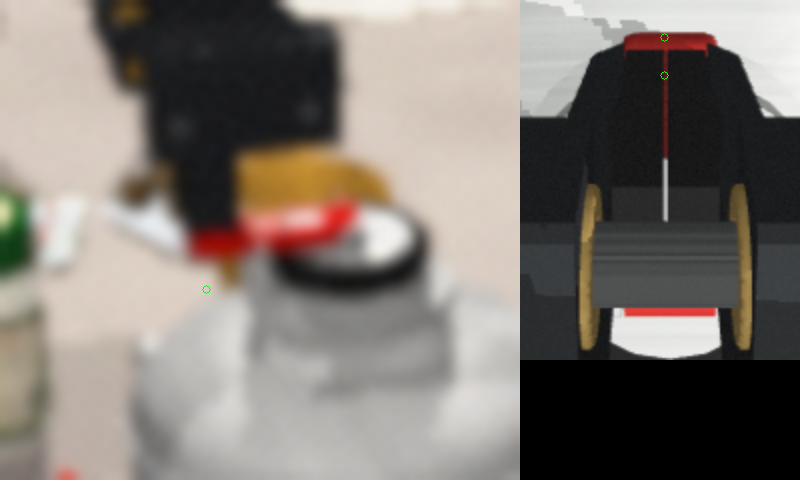

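Run:
```python
from h import *
c=robot.read_camera("wrist"); s=robot.get_state(); T=R.from_rotvec(s["tool_rot"])
r,t,K=P(c); o=-r.T@t
for px in ((302.5,295),(346,295),(324,295)):
    d=T.inv().apply(r.T@np.linalg.inv(K)@np.array([px[0],px[1],1.])); oo=T.inv().apply(o-s["ee_pos"])
    for x in (.0,.006,.009,.011): k=(x-oo[0])/d[0]; print(px,x,((oo+k*d)*1000).round(1))
print(s["ee_pos"])
f=c["frame"]; print(f[280:305:1,324].tolist()); print(f[280:305,310].tolist())
```

```text
(302.5, 295) 0.0 [ 0.  -8.7 -6.9]
(302.5, 295) 0.006 [  6.   -8.  -19.7]
(302.5, 295) 0.009 [  9.   -7.6 -26.1]
(302.5, 295) 0.011 [ 11.   -7.4 -30.4]
(346, 295) 0.0 [ 0.  10.4 -7. ]
(346, 295) 0.006 [  6.    9.6 -19.7]
(346, 295) 0.009 [  9.    9.2 -26.1]
(346, 295) 0.011 [ 11.    9.  -30.4]
(324, 295) 0.0 [ 0.   0.8 -6.9]
(324, 295) 0.006 [  6.    0.7 -19.7]
(324, 295) 0.009 [  9.    0.7 -26.1]
(324, 295) 0.011 [ 11.    0.7 -30.4]
[0.55886902 0.20134652 0.14733275]
[[230, 232, 230], [231, 232, 230], [230, 232, 230], [231, 232, 231], [230, 232, 230], [229, 231, 228], [139, 91, 88], [107, 30, 29], [111, 28, 24], [121, 35, 33], [126, 34, 30], [131, 30, 29], [139, 35, 31], [147, 40, 34], [120, 34, 30], [32, 22, 24], [24, 23, 24], [27, 26, 27], [25, 24, 27], [24, 22, 22], [23, 23, 23], [23, 23, 23], [24, 23, 25], [22, 21, 21], [22, 24, 23]]
[[228, 229, 227], [176, 179, 178], [173, 176, 174], [173, 174, 172], [173, 174, 171], [171, 172, 171], [132, 96, 93], [104, 31, 28], [110, 28, 24], [119, 31, 28], [125, 31, 28], [133, 32, 30], [139, 36, 33], [145, 36, 34], [122, 36, 35], [36, 26, 25], [25, 23, 24], [22, 24, 24], [26, 28, 27], [24, 22, 21], [22, 22, 23], [24, 21, 24], [25, 25, 25], [24, 23, 25], [31, 30, 30]]
```

play_rows --plan '[[[-1,0,0,-15,0,0,0],[-0.1,0,0,-15,0,0,0],[-0.1,0,0,-15,0,0,0],[-0.1,0,0,-15,0,0,0],[-0.1,0,0,-15,0,0,0]]]' --grip_force 5

```text
time: 5.85
ee_pos: [0.5588, 0.2013, 0.1621]
tool_rot: [-0.338, -3.123, 0.0]
force: [-0.3, -0.1, 0.1]
grip_width: 0.43
grip_force: 0.0
```

play_rows --plan '[[[-0.1,0,0,7,0,0,0],[-0.1,0,0,14,0,0,0],[-0.1,0,0,21,0,0,0],[-0.1,0,0,25,0,0,0],[-0.1,0,0,25,0,0,0]]]' --grip_force 5

```text
time: 6.48
ee_pos: [0.5588, 0.2013, 0.137]
tool_rot: [-0.338, -3.123, 0.0]
force: [-0.1, 0.6, 0.1]
grip_width: 0.449
grip_force: 0.0
```

Run:
```python
from h import *
d=robot.read_camera("scene"); c=robot.read_camera("wrist")
s=robot.get_state(); print(s["ee_pos"],s["force"],s["grip_width"])
a=cv2.resize(d["frame"][170:230,235:300],(520,480),interpolation=cv2.INTER_LANCZOS4)
p=(proj(d,s["ee_pos"])-[235,170])*8; cv2.circle(a,tuple(int(x) for x in p),4,(0,255,0),1)
b=cv2.resize(c["frame"][240:420,250:390],(280,360))
o=np.zeros((480,800,3),np.uint8); o[:,:520]=a; o[:360,520:]=b; cv2.imwrite("pics/c5.png",o[...,::-1])
```

```text
[0.55898524 0.20135035 0.13747971] [-0.17096952  0.15414359  0.00074008] 0.44962804744107876
```

View pics/c5.png

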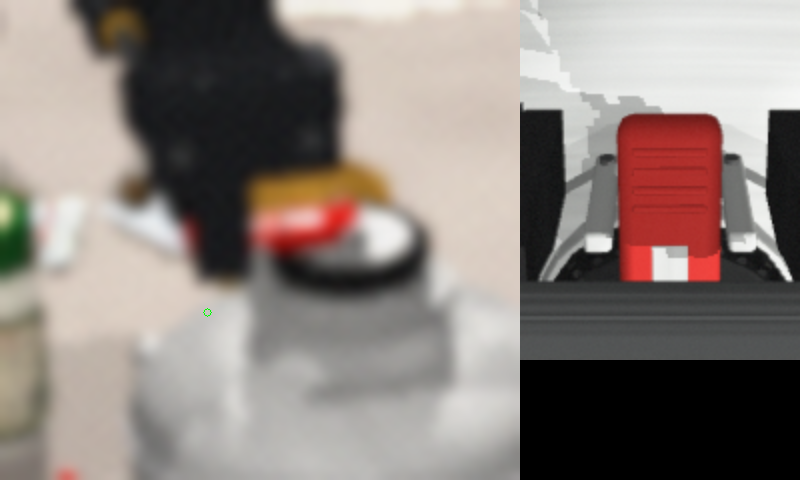

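The near finger now covers the tab, with its tip at (222,280). That is above the reported TCP mark at (207,312), so the real tips sit about 24 mm behind the reported TCP. I'll lower 10 mm more and close.

play_rows --plan '[[[-0.1,0,0,5,0,0,0],[-0.1,0,0,10,0,0,0],[-0.4,0,0,10,0,0,0],[-1,0,0,10,0,0,0],[-1,0,0,10,0,0,0]]]' --grip_force 5

```text
time: 7.2
ee_pos: [0.559, 0.2016, 0.1275]
tool_rot: [0.338, 3.123, 0.001]
force: [1.1, 1.3, 0.3]
grip_width: 0.226
grip_force: 5.0
```

play_rows --plan '[[[-1,0,0,0,0,0,0],[-1,0,0,0,0,0,0],[-1,0,0,0,0,0,0],[-1,0,0,0,0,0,0],[-1,0,0,0,0,0,0]]]' --grip_force 6

```text
time: 7.82
ee_pos: [0.5589, 0.2014, 0.1274]
tool_rot: [0.338, 3.123, 0.0]
force: [0.7, 3.0, 0.2]
grip_width: 0.224
grip_force: 6.0
```

Run:
```python
from h import *
s=robot.get_state(); print({k:np.round(s[k],3) for k in("ee_pos","force","wrist_torque","grip_width","grip_force")})
```

```text
{'ee_pos': array([0.559, 0.201, 0.127]), 'force': array([0.712, 2.98 , 0.219]), 'wrist_torque': array([ 0.521, -0.068,  0.03 ]), 'grip_width': np.float64(0.224), 'grip_force': np.float64(6.006)}
```

play_rows --plan '[[[-1,0,0.7,0,0,0,0],[-1,0,0.7,0,0,0,0],[-1,-0.2,0.7,-4.6,0,0,0],[-1,-0.8,0.7,-9.2,0,0,0],[-1,-1.8,0.7,-13.7,0,0,0]]]' --grip_force 15

```text
time: 8.45
ee_pos: [0.5603, 0.2015, 0.1408]
tool_rot: [-0.338, -3.122, 0.001]
force: [-0.5, 0.1, -5.1]
grip_width: 0.227
grip_force: 15.0
```

```bash
cat > st.py <<'E'
from h import *
s=robot.get_state(); T=R.from_rotvec(s["tool_rot"])
y=T.as_matrix()[:,1]; print({k:np.round(s[k],3).tolist() for k in("time","ee_pos","force","wrist_torque","grip_width","grip_force")},"F tool",T.inv().apply(s["force"]).round(1),"yaw y",np.arctan2(y[1],y[0]).round(4))
E
python3 st.py
python3 - <<'E'
import numpy as np
for a in range(15,100,5):
    b=np.deg2rad(a);b0=np.deg2rad(15);print(a,round(-53*(np.cos(b0)-np.cos(b)),1),round(-53*(np.sin(b)-np.sin(b0)),1))
E
```

```text
{'time': 8.45, 'ee_pos': [0.56, 0.202, 0.141], 'force': [-0.474, 0.05, -5.134], 'wrist_torque': [0.047, 0.16, 0.062], 'grip_width': 0.227, 'grip_force': 15.0} F tool [ 0.5 -0.   5.1] yaw y 1.3549
15 -0.0 -0.0
20 -1.4 -4.4
25 -3.2 -8.7
30 -5.3 -12.8
35 -7.8 -16.7
40 -10.6 -20.4
45 -13.7 -23.8
50 -17.1 -26.9
55 -20.8 -29.7
60 -24.7 -32.2
65 -28.8 -34.3
70 -33.1 -36.1
75 -37.5 -37.5
80 -42.0 -38.5
85 -46.6 -39.1
90 -51.2 -39.3
95 -55.8 -39.1
```

play_rows --plan '[[[-1,-1.4,0,-4.4,0,0,0],[-1,-3.2,0,-8.7,0,0,0],[-1,-5.3,0,-12.8,0,0,0],[-1,-7.8,0,-16.7,0,0,0],[-1,-10.6,0,-20.4,0,0,0]]]'

```text
time: 9.07
ee_pos: [0.5708, 0.1994, 0.1617]
tool_rot: [-0.338, -3.122, 0.0]
force: [-5.6, 1.3, -3.4]
grip_width: 0.223
grip_force: 15.0
```

```bash
python3 st.py
```

```text
{'time': 9.075, 'ee_pos': [0.571, 0.199, 0.162], 'force': [-5.571, 1.266, -3.354], 'wrist_torque': [0.133, 0.938, 0.035], 'grip_width': 0.223, 'grip_force': 15.001} F tool [5.7 0.  3.4] yaw y 1.3552
```

play_rows --plan '[[[-1,-3.1,0,-3.4,0,0,0],[-1,-6.5,0,-6.5,0,0,0],[-1,-10.2,0,-9.3,0,0,0],[-1,-14.1,0,-11.8,0,0,0],[-1,-18.2,0,-13.9,0,0,0]]]'

```text
time: 9.7
ee_pos: [0.5885, 0.1957, 0.1763]
tool_rot: [-0.338, -3.123, -0.0]
force: [-9.3, 0.9, 0.7]
grip_width: 0.223
grip_force: 15.0
```

```bash
python3 st.py
```

```text
{'time': 9.7, 'ee_pos': [0.588, 0.196, 0.176], 'force': [-9.278, 0.947, 0.661], 'wrist_torque': [0.265, 1.36, 0.03], 'grip_width': 0.223, 'grip_force': 14.995} F tool [ 9.3 -1.1 -0.7] yaw y 1.3552
```

play_rows --plan '[[[-1,-2.5,0,-2,0,0,0],[-1,-5.5,0,-3.3,0,0,0],[-1,-9,0,-4.3,0,0,0],[-1,-12.5,0,-5.2,0,0,0],[-1,-15.5,0,-5.6,0,0,0]]]' --grip_force 12

```text
time: 10.32
ee_pos: [0.6042, 0.1924, 0.1826]
tool_rot: [0.338, 3.122, 0.001]
force: [-6.7, 0.6, 4.0]
grip_width: 0.22
grip_force: 12.0
```

```bash
python3 st.py
```

```text
{'time': 10.325, 'ee_pos': [0.604, 0.192, 0.183], 'force': [-6.711, 0.628, 3.971], 'wrist_torque': [0.169, 1.145, 0.024], 'grip_width': 0.22, 'grip_force': 11.991} F tool [ 6.7 -0.8 -4. ] yaw y 1.3551
```

play_rows --plan '[[[-1,-1,0,-1,0,0,0],[-1,-2,0,-1.2,0,0,0],[-1,-3,0,-1.3,0,0,0],[-1,-4,0,-1.3,0,0,0],[-1,-5,0,-1.3,0,0,0]]]'

```text
time: 10.95
ee_pos: [0.6091, 0.1913, 0.1838]
tool_rot: [0.338, 3.122, 0.001]
force: [-6.5, 1.5, 3.4]
grip_width: 0.219
grip_force: 12.0
```

Run:
```python
from h import *
exec(open("st.py").read())
d=robot.read_camera("scene"); c=robot.read_camera("wrist")
a=cv2.resize(d["frame"][160:220,240:305],(520,480),interpolation=cv2.INTER_LANCZOS4)
b=cv2.resize(c["frame"][240:420,250:390],(280,360))
o=np.zeros((480,800,3),np.uint8); o[:,:520]=a; o[:360,520:]=b; cv2.imwrite("pics/c6.png",o[...,::-1])
```

```text
{'time': 10.95, 'ee_pos': [0.609, 0.191, 0.184], 'force': [-6.464, 1.464, 3.355], 'wrist_torque': [0.16, 0.957, 0.015], 'grip_width': 0.219, 'grip_force': 11.993} F tool [ 6.6  0.  -3.4] yaw y 1.3551
```

View pics/c6.png

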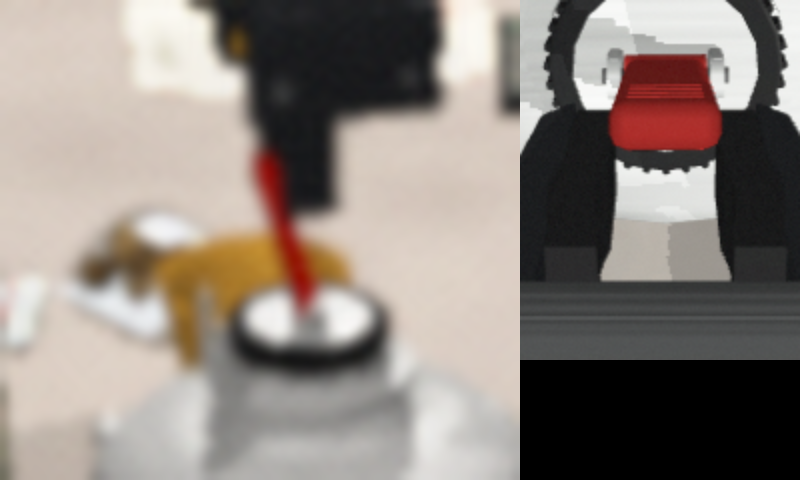

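The scene crop shows the tab lagging at about 70°, running from its top at (265,155) to its hinge at (305,305). It has slid to the robot-side edge of the pads. I'll release, back off, shut the fingers and push it upright from behind.

play_rows --plan '[[[0,0,0,0,0,0,0],[0,0,0,0,0,0,0],[0,15,0,0,0,0,0],[0,35,0,0,0,0,0],[-1,42,0,0,0,0,0]]]'

```text
time: 11.68
ee_pos: [0.5678, 0.2002, 0.1828]
tool_rot: [0.338, 3.122, 0.0]
force: [1.5, -0.5, 0.5]
grip_width: 0.409
grip_force: 0.0
```

play_rows --plan '[[[-1,0,0,0,0,0,0],[-1,0,0,0,0,0,0],[-1,-5,0,0,0,0,0],[-1,-10,0,0,0,0,0],[-1,-12,0,0,0,0,0]]]'

```text
time: 12.3
ee_pos: [0.5802, 0.1973, 0.1821]
tool_rot: [-0.339, -3.123, 0.0]
force: [-0.4, 0.1, -0.4]
grip_width: 0.002
grip_force: 0.0
```

```bash
python3 st.py
```

```text
{'time': 12.3, 'ee_pos': [0.58, 0.197, 0.182], 'force': [-0.408, 0.074, -0.376], 'wrist_torque': [0.037, 0.001, 0.015], 'grip_width': 0.002, 'grip_force': 0.0} F tool [ 0.4 -0.   0.4] yaw y 1.3547
```

play_rows --plan '[[[-1,-2.5,0,0,0,0,0],[-1,-5,0,0,0,0,0],[-1,-7.5,0,0,0,0,0],[-1,-10,0,0,0,0,0],[-1,-12,0,0,0,0,0]]]'

```text
time: 12.92
ee_pos: [0.5915, 0.195, 0.1824]
tool_rot: [0.338, 3.123, 0.0]
force: [-4.1, 0.9, 3.3]
grip_width: 0.008
grip_force: 2.0
```

```bash
python3 st.py
```

```text
{'time': 12.925, 'ee_pos': [0.592, 0.195, 0.182], 'force': [-4.148, 0.879, 3.31], 'wrist_torque': [0.123, 0.525, -0.011], 'grip_width': 0.008, 'grip_force': 1.977} F tool [ 4.2 -0.  -3.3] yaw y 1.3551
```

Pushing at about 4 N. I'll continue in small steps.

play_rows --plan '[[[-1,-1,0,0,0,0,0],[-1,-2,0,0,0,0,0],[-1,-3,0,0,0,0,0],[-1,-4,0,0,0,0,0],[-1,-4.5,0,0,0,0,0]]]'

```text
time: 13.55
ee_pos: [0.5958, 0.194, 0.1822]
tool_rot: [-0.338, -3.123, -0.0]
force: [-3.7, 0.8, 3.4]
grip_width: 0.005
grip_force: 1.9
```

```bash
python3 st.py
```

```text
{'time': 13.55, 'ee_pos': [0.596, 0.194, 0.182], 'force': [-3.65, 0.766, 3.411], 'wrist_torque': [0.195, 0.541, 0.026], 'grip_width': 0.005, 'grip_force': 1.874} F tool [ 3.7 -0.  -3.4] yaw y 1.355
```

play_rows --plan '[[[-1,-0.6,0,0,0,0,0],[-1,-1.2,0,0,0,0,0],[-1,-1.8,0,0,0,0,0],[-1,-2.4,0,0,0,0,0],[-1,-2.4,0,0,0,0,0]]]'

```text
time: 14.18
ee_pos: [0.5977, 0.1936, 0.1821]
tool_rot: [-0.338, -3.122, -0.0]
force: [-5.6, 1.9, 3.0]
grip_width: 0.008
grip_force: 3.0
```

Run:
```python
from h import *
exec(open("st.py").read())
d=robot.read_camera("scene")
f=d["frame"].astype(int); m=((f[...,0]>110)&(f[...,0]>2.2*f[...,1])); m[:165]=0;m[215:]=0;m[:,:255]=0;m[:,300:]=0
v,u=np.nonzero(m)
for r in range(v.min(),v.max()+1): print(r,u[v==r].min(),u[v==r].max(),end="; ")
print()
for H in (.611,.6125): print(proj(d,[H,.191,.167]),proj(d,[H,.191,.229]))
```

```text
{'time': 14.175, 'ee_pos': [0.598, 0.194, 0.182], 'force': [-5.578, 1.896, 2.965], 'wrist_torque': [0.318, 0.865, 0.03], 'grip_width': 0.008, 'grip_force': 2.986} F tool [ 5.9  0.7 -3. ] yaw y 1.3552
179 278 278; 180 278 278; 181 278 279; 182 278 279; 183 278 279; 184 278 279; 185 278 278; 186 278 278; 187 277 279; 188 277 279; 189 277 279; 190 277 279; 191 277 279; 192 277 279; 193 277 280; 194 277 280; 195 277 279; 196 277 279; 197 278 278; 
[277.77007461 197.95781773] [277.0815645 178.8707043]
[278.22134687 197.85538744] [277.54325125 178.77493605]
```

play_rows --plan '[[[-1,6,0,0,0,0,0],[-1,12,0,-20,0,0,0],[0,12,0,-45,0,0,0.15],[0,12,0,-70,0,0,0.33],[0,12,0,-70,0,0,0.5]]]'

```text
time: 14.85
ee_pos: [0.5873, 0.1959, 0.2542]
tool_rot: [1.108, 2.935, 0.003]
force: [-0.4, -0.1, -0.0]
grip_width: 0.32
grip_force: 0.0
```

play_rows --plan '[[[0,0,0,0,0,0,0.18],[0,0,0,0,0,0,0.36],[0,0,0,0,0,0,0.54],[0,0,0,0,0,0,0.72],[0,0,0,0,0,0,0.9]]]'

```text
time: 15.48
ee_pos: [0.5867, 0.1957, 0.252]
tool_rot: [2.277, 2.163, 0.0]
force: [0.1, 0.3, -0.6]
grip_width: 0.5
grip_force: 0.0
```

```bash
python3 st.py
python3 - <<'E'
from h import *
print(to([.611,.1907,.200],-.2155),to([.611,.1907,.160],-.2155))
E
```

```text
{'time': 15.475, 'ee_pos': [0.587, 0.196, 0.252], 'force': [0.137, 0.298, -0.597], 'wrist_torque': [-0.065, 0.083, -0.009], 'grip_width': 0.5, 'grip_force': 0.0} F tool [0.3 0.1 0.6] yaw y -0.0514
(array([-3.8, 24.4, 52. ]), array([0.001, 0.   , 0.164])) (array([-3.7, 24.4, 92. ]), array([0.001, 0.   , 0.164]))
```

play_rows --plan '[[[0,-2,12,0,0,0,0.1],[0,-3.7,24.4,0,0,0,0.168],[0,-3.7,24.4,20,0,0,0.168],[0,-3.7,24.4,45,0,0,0.168],[0,-3.7,24.4,45,0,0,0.168]]]'

```text
time: 16.1
ee_pos: [0.6101, 0.1909, 0.2054]
tool_rot: [-2.444, -1.971, 0.005]
force: [0.8, -0.5, -0.1]
grip_width: 0.497
grip_force: 0.0
```

Run:
```python
from h import *
exec(open("st.py").read())
print(to([.611,.1907,.160],-.2155))
d=robot.read_camera("scene"); c=robot.read_camera("wrist")
a=cv2.resize(d["frame"][155:215,240:305],(390,360),interpolation=cv2.INTER_LANCZOS4)
b=cv2.resize(c["frame"],(400,300))
o=np.zeros((360,790,3),np.uint8); o[:,:390]=a; o[:300,390:]=b; cv2.imwrite("pics/c7.png",o[...,::-1])
```

```text
{'time': 16.1, 'ee_pos': [0.61, 0.191, 0.205], 'force': [0.814, -0.459, -0.14], 'wrist_torque': [-0.057, 0.034, -0.004], 'grip_width': 0.497, 'grip_force': 0.0} F tool [-0.3  0.9  0.1] yaw y -0.2134
(array([ 0.1,  1. , 45.4]), array([-0.003,  0.001,  0.002]))
```

View pics/c7.png

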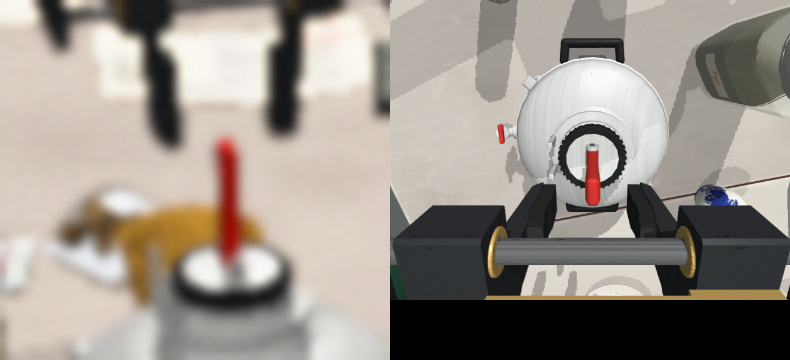

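The tab is upright at (228,150)–(235,258), centred between the fingers. I'll descend and grip lightly.

play_rows --plan '[[[0,0,0.5,20,0,0,0],[0,0,1,38,0,0,0],[-0.3,0,1,45,0,0,0],[-0.5,0,1,45,0,0,0],[-1,0,1,45,0,0,0]]]' --grip_force 4

```text
time: 16.82
ee_pos: [0.612, 0.1911, 0.1633]
tool_rot: [2.444, 1.972, 0.002]
force: [-0.5, -0.2, 0.7]
grip_width: 0.186
grip_force: 0.0
```

play_rows --plan '[[[-1,0,0,0,0,0,0],[-1,0,0,0,0,0,0],[-1,0,0,0,0,0,0],[-1,0,0,0,0,0,0],[-1,0,0,0,0,0,0]]]' --grip_force 5

```text
time: 17.45
ee_pos: [0.6116, 0.1912, 0.163]
tool_rot: [2.445, 1.973, 0.001]
force: [-3.3, 1.0, 5.5]
grip_width: 0.105
grip_force: 5.0
```

```bash
python3 st.py
```

```text
{'time': 17.45, 'ee_pos': [0.612, 0.191, 0.163], 'force': [-3.301, 0.96, 5.532], 'wrist_torque': [-0.016, 0.663, 0.048], 'grip_width': 0.105, 'grip_force': 5.0} F tool [ 0.2 -3.4 -5.5] yaw y -0.2129
```

play_rows --plan '[[[-0.6,0,-0.3,-2,0,0,0],[-0.6,0,-0.6,-4,0,0,0],[-1,0,-0.6,-4,0,0,0],[-1,0,-0.6,-4,0,0,0],[-1,0,-0.6,-4,0,0,0]]]' --grip_force 5

```text
time: 18.08
ee_pos: [0.6112, 0.1911, 0.1663]
tool_rot: [2.445, 1.972, 0.001]
force: [1.7, 0.5, 0.4]
grip_width: 0.107
grip_force: 5.0
```

```bash
python3 st.py
```

```text
{'time': 18.075, 'ee_pos': [0.611, 0.191, 0.166], 'force': [1.673, 0.455, 0.35], 'wrist_torque': [-0.136, -0.154, 0.032], 'grip_width': 0.107, 'grip_force': 5.0} F tool [ 0.8  1.5 -0.3] yaw y -0.2131
```

Centred, so I'll grip firmly and check.

play_rows --plan '[[[-1,0,0.2,0,0,0,0],[-1,0,0.2,0,0,0,0],[-1,0,0.2,0,0,0,0],[-1,0,0.2,0,0,0,0],[-1,0,0.2,0,0,0,0]]]' --grip_force 55

```text
time: 18.7
ee_pos: [0.6112, 0.1911, 0.1663]
tool_rot: [2.445, 1.973, 0.0]
force: [1.8, -1.0, 0.9]
grip_width: 0.095
grip_force: 55.0
```

```bash
python3 st.py
```

```text
{'time': 18.7, 'ee_pos': [0.611, 0.191, 0.166], 'force': [1.796, -0.967, 0.898], 'wrist_torque': [-0.158, -0.198, 0.077], 'grip_width': 0.095, 'grip_force': 55.0} F tool [-0.6  2.  -0.9] yaw y -0.213
```

play_rows --plan '[[[-1,0,0,0,0,0,-0.03],[-1,0,0,0,0,0,-0.06],[-1,0,0,0,0,0,-0.09],[-1,0,0,0,0,0,-0.12],[-1,0,0,0,0,0,-0.15]]]'

```text
time: 19.32
ee_pos: [0.611, 0.1911, 0.1662]
tool_rot: [-2.288, -2.153, 0.0]
force: [-0.5, 0.4, 2.2]
grip_width: 0.097
grip_force: 55.0
```

```bash
python3 st.py
```

```text
{'time': 19.325, 'ee_pos': [0.611, 0.191, 0.166], 'force': [-0.495, 0.422, 2.22], 'wrist_torque': [-0.067, 0.114, -0.192], 'grip_width': 0.097, 'grip_force': 55.001} F tool [ 0.4 -0.5 -2.2] yaw y -0.061
```

play_rows --plan '[[[-1,0,0,0,0,0,-0.05],[-1,0,0,0,0,0,-0.1],[-1,0,0,0,0,0,-0.15],[-1,0,0,0,0,0,-0.2],[-1,0,0,0,0,0,-0.25]]]'

```text
time: 19.95
ee_pos: [0.611, 0.1912, 0.1662]
tool_rot: [-2.001, -2.422, 0.0]
force: [-0.3, -0.4, 2.2]
grip_width: 0.098
grip_force: 55.0
```

```bash
python3 st.py
```

```text
{'time': 19.95, 'ee_pos': [0.611, 0.191, 0.166], 'force': [-0.257, -0.423, 2.172], 'wrist_torque': [-0.041, 0.146, -0.214], 'grip_width': 0.098, 'grip_force': 55.001} F tool [-0.4 -0.3 -2.2] yaw y 0.1897
```

play_rows --plan '[[[-1,0,0,0,0,0,-0.035],[-1,0,0,0,0,0,-0.07],[-1,0,0,0,0,0,-0.105],[-1,0,0,0,0,0,-0.14],[-1,0,0,0,0,0,-0.17]]]'

```text
time: 20.58
ee_pos: [0.6112, 0.1911, 0.1663]
tool_rot: [-1.789, -2.582, 0.0]
force: [-0.8, 0.1, 1.2]
grip_width: 0.094
grip_force: 55.0
```

```bash
python3 st.py
```

```text
{'time': 20.575, 'ee_pos': [0.611, 0.191, 0.166], 'force': [-0.788, 0.141, 1.158], 'wrist_torque': [-0.072, 0.145, -0.174], 'grip_width': 0.094, 'grip_force': 55.001} F tool [ 0.4 -0.7 -1.2] yaw y 0.359
```

play_rows --plan '[[[-1,0,0,0,0,0,-0.01],[-1,0,0,0,0,0,-0.02],[-1,0,0,0,0,0,-0.03],[-1,0,0,0,0,0,-0.04],[-1,0,0,0,0,0,-0.045]]]'

```text
time: 21.2
ee_pos: [0.6112, 0.1911, 0.1663]
tool_rot: [1.733, 2.62, -0.0]
force: [-0.2, 0.0, 1.3]
grip_width: 0.096
grip_force: 55.0
```

```bash
python3 st.py
```

```text
{'time': 21.2, 'ee_pos': [0.611, 0.191, 0.166], 'force': [-0.217, 0.03, 1.348], 'wrist_torque': [0.013, 0.08, -0.227], 'grip_width': 0.096, 'grip_force': 55.001} F tool [ 0.1 -0.2 -1.3] yaw y 0.4023
```

play_rows --plan '[[[-1,0,0,0,0,0,-0.01],[-1,0,0,0,0,0,-0.02],[-1,0,0,0,0,0,-0.03],[-1,0,0,0,0,0,-0.04],[-1,0,0,0,0,0,-0.05]]]'

```text
time: 21.82
ee_pos: [0.6112, 0.1911, 0.1663]
tool_rot: [1.666, 2.663, 0.0]
force: [-0.9, 0.7, 0.9]
grip_width: 0.098
grip_force: 55.0
```

```bash
python3 st.py
```

```text
{'time': 21.825, 'ee_pos': [0.611, 0.191, 0.166], 'force': [-0.853, 0.655, 0.887], 'wrist_torque': [-0.044, 0.038, -0.219], 'grip_width': 0.098, 'grip_force': 55.001} F tool [ 1.  -0.5 -0.9] yaw y 0.4527
```

play_rows --plan '[[[-1,0,0,0,0,0,-0.01],[-1,0,0,0,0,0,-0.02],[-1,0,0,0,0,0,-0.03],[-1,0,0,0,0,0,-0.04],[-1,0,0,0,0,0,-0.05]]]'

```text
time: 22.45
ee_pos: [0.6112, 0.1911, 0.1662]
tool_rot: [-1.599, -2.704, 0.0]
force: [-0.2, -0.4, 1.8]
grip_width: 0.092
grip_force: 55.0
```

```bash
python3 st.py
```

```text
{'time': 22.45, 'ee_pos': [0.611, 0.191, 0.166], 'force': [-0.176, -0.366, 1.843], 'wrist_torque': [-0.149, 0.061, -0.189], 'grip_width': 0.092, 'grip_force': 55.001} F tool [-0.2 -0.3 -1.8] yaw y 0.5027
```

play_rows --plan '[[[-1,0,0,0,0,0,-0.01],[-1,0,0,0,0,0,-0.02],[-1,0,0,0,0,0,-0.03],[-1,0,0,0,0,0,-0.04],[-1,0,0,0,0,0,-0.05]]]'

```text
time: 23.08
ee_pos: [0.6112, 0.1911, 0.1663]
tool_rot: [1.531, 2.743, 0.0]
force: [1.1, -0.3, 1.3]
grip_width: 0.094
grip_force: 55.0
```

```bash
python3 st.py
```

```text
{'time': 23.075, 'ee_pos': [0.611, 0.191, 0.166], 'force': [1.115, -0.253, 1.341], 'wrist_torque': [-0.074, 0.06, -0.194], 'grip_width': 0.094, 'grip_force': 55.001} F tool [-0.8  0.8 -1.3] yaw y 0.5527
```

play_rows --plan '[[[-1,0,0,0,0,0,-0.01],[-1,0,0,0,0,0,-0.02],[-1,0,0,0,0,0,-0.03],[-1,0,0,0,0,0,-0.04],[-1,0,0,0,0,0,-0.05]]]'

```text
time: 23.7
ee_pos: [0.6112, 0.1911, 0.1663]
tool_rot: [1.462, 2.781, 0.0]
force: [-0.4, -0.2, 1.3]
grip_width: 0.097
grip_force: 55.0
```

```bash
python3 st.py
```

```text
{'time': 23.7, 'ee_pos': [0.611, 0.191, 0.166], 'force': [-0.355, -0.245, 1.274], 'wrist_torque': [-0.139, 0.009, -0.215], 'grip_width': 0.097, 'grip_force': 55.001} F tool [-0.  -0.4 -1.3] yaw y 0.6026
```

play_rows --plan '[[[-1,0,0,0,0,0,-0.01],[-1,0,0,0,0,0,-0.02],[-1,0,0,0,0,0,-0.03],[-1,0,0,0,0,0,-0.04],[-1,0,0,0,0,0,-0.05]]]'

```text
time: 24.32
ee_pos: [0.6112, 0.1911, 0.1663]
tool_rot: [1.392, 2.816, 0.0]
force: [-0.5, 0.5, 1.9]
grip_width: 0.097
grip_force: 55.0
```

```bash
python3 st.py
```

```text
{'time': 24.325, 'ee_pos': [0.611, 0.191, 0.166], 'force': [-0.492, 0.548, 1.944], 'wrist_torque': [-0.138, 0.067, -0.22], 'grip_width': 0.097, 'grip_force': 55.001} F tool [ 0.7 -0.1 -1.9] yaw y 0.6527
```

play_rows --plan '[[[-1,0,0,0,0,0,-0.01],[-1,0,0,0,0,0,-0.02],[-1,0,0,0,0,0,-0.03],[-1,0,0,0,0,0,-0.04],[-1,0,0,0,0,0,-0.05]]]'

```text
time: 24.95
ee_pos: [0.6112, 0.1911, 0.1663]
tool_rot: [1.321, 2.85, 0.0]
force: [0.7, -0.4, 2.1]
grip_width: 0.1
grip_force: 55.0
```

```bash
python3 st.py
```

```text
{'time': 24.95, 'ee_pos': [0.611, 0.191, 0.166], 'force': [0.743, -0.412, 2.081], 'wrist_torque': [-0.067, 0.054, -0.247], 'grip_width': 0.1, 'grip_force': 55.001} F tool [-0.8  0.3 -2.1] yaw y 0.7027
```

play_rows --plan '[[[-1,0,0,0,0,0,-0.01],[-1,0,0,0,0,0,-0.02],[-1,0,0,0,0,0,-0.03],[-1,0,0,0,0,0,-0.04],[-1,0,0,0,0,0,-0.045]]]'

```text
time: 25.58
ee_pos: [0.6112, 0.1911, 0.1663]
tool_rot: [1.257, 2.879, 0.0]
force: [0.4, -0.3, 3.1]
grip_width: 0.095
grip_force: 55.0
```

```bash
python3 st.py
```

```text
{'time': 25.575, 'ee_pos': [0.611, 0.191, 0.166], 'force': [0.424, -0.297, 3.07], 'wrist_torque': [-0.042, 0.055, -0.218], 'grip_width': 0.095, 'grip_force': 55.001} F tool [-0.5  0.1 -3.1] yaw y 0.7474
```

play_rows --plan '[[[-1,0,0,0,0,0,-0.01],[-1,0,0,0,0,0,-0.02],[-1,0,0,0,0,0,-0.03],[-1,0,0,0,0,0,-0.04],[-1,0,0,0,0,0,-0.04]]]'

```text
time: 26.2
ee_pos: [0.6112, 0.1911, 0.1663]
tool_rot: [1.2, 2.903, 0.0]
force: [-0.0, -0.1, 3.1]
grip_width: 0.097
grip_force: 55.0
```

```bash
python3 st.py
```

```text
{'time': 26.2, 'ee_pos': [0.611, 0.191, 0.166], 'force': [-0.02, -0.081, 3.054], 'wrist_torque': [-0.071, 0.047, -0.216], 'grip_width': 0.097, 'grip_force': 55.001} F tool [-0.  -0.1 -3.1] yaw y 0.7872
```

play_rows --plan '[[[-1,0,0,0,0,0,-0.01],[-1,0,0,0,0,0,-0.02],[-1,0,0,0,0,0,-0.03],[-1,0,0,0,0,0,-0.04],[-1,0,0,0,0,0,-0.04]]]'

```text
time: 26.82
ee_pos: [0.6112, 0.1911, 0.1663]
tool_rot: [1.141, 2.927, 0.0]
force: [-0.5, -0.9, 4.7]
grip_width: 0.099
grip_force: 55.0
```

```bash
python3 st.py
```

```text
{'time': 26.825, 'ee_pos': [0.611, 0.191, 0.166], 'force': [-0.461, -0.853, 4.651], 'wrist_torque': [-0.076, -0.042, -0.138], 'grip_width': 0.099, 'grip_force': 55.001} F tool [-0.2 -0.9 -4.7] yaw y 0.8273
```

play_rows --plan '[[[-1,0,0,0,0,0,-0.008],[-1,0,0,0,0,0,-0.016],[-1,0,0,0,0,0,-0.024],[-1,0,0,0,0,0,-0.03],[-1,0,0,0,0,0,-0.03]]]'

```text
time: 27.45
ee_pos: [0.6112, 0.1911, 0.1664]
tool_rot: [1.097, 2.944, 0.0]
force: [-0.2, -0.2, 5.0]
grip_width: 0.102
grip_force: 55.0
```

```bash
python3 st.py
```

```text
{'time': 27.45, 'ee_pos': [0.611, 0.191, 0.166], 'force': [-0.176, -0.159, 4.964], 'wrist_torque': [-0.124, 0.066, -0.165], 'grip_width': 0.102, 'grip_force': 55.002} F tool [ 0.  -0.2 -5. ] yaw y 0.8574
```

play_rows --plan '[[[-1,0,0,0,0,0,-0.005],[-1,0,0,0,0,0,-0.01],[-1,0,0,0,0,0,-0.015],[-1,0,0,0,0,0,-0.02],[-1,0,0,0,0,0,-0.02]]]'

```text
time: 28.08
ee_pos: [0.6113, 0.1911, 0.1665]
tool_rot: [1.067, 2.954, 0.0]
force: [-0.2, -0.3, 5.5]
grip_width: 0.098
grip_force: 55.0
```

```bash
python3 st.py
```

```text
{'time': 28.075, 'ee_pos': [0.611, 0.191, 0.166], 'force': [-0.152, -0.337, 5.473], 'wrist_torque': [-0.084, 0.077, -0.241], 'grip_width': 0.098, 'grip_force': 55.002} F tool [-0.1 -0.4 -5.5] yaw y 0.8774
```

play_rows --plan '[[[-1,0,0,0,0,0,-0.005],[-1,0,0,0,0,0,-0.01],[-1,0,0,0,0,0,-0.015],[-1,0,0,0,0,0,-0.015],[-1,0,0,0,0,0,-0.015]]]'

```text
time: 28.7
ee_pos: [0.6113, 0.1911, 0.1665]
tool_rot: [1.045, 2.962, 0.0]
force: [-1.0, -0.0, 4.8]
grip_width: 0.097
grip_force: 55.0
```

```bash
python3 st.py
```

```text
{'time': 28.7, 'ee_pos': [0.611, 0.191, 0.167], 'force': [-0.973, -0.043, 4.822], 'wrist_torque': [-0.114, 0.079, -0.127], 'grip_width': 0.097, 'grip_force': 55.002} F tool [ 0.7 -0.6 -4.8] yaw y 0.8924
```

play_rows --plan '[[[-1,0,0,0,0,0,-0.005],[-1,0,0,0,0,0,-0.01],[-1,0,0,0,0,0,-0.015],[-1,0,0,0,0,0,-0.02],[-1,0,0,0,0,0,-0.02]]]'

```text
time: 29.32
ee_pos: [0.6113, 0.1911, 0.1667]
tool_rot: [1.015, 2.972, 0.001]
force: [0.7, -0.9, 6.3]
grip_width: 0.101
grip_force: 55.0
```

```bash
python3 st.py
```

```text
{'time': 29.325, 'ee_pos': [0.611, 0.191, 0.167], 'force': [0.662, -0.92, 6.326], 'wrist_torque': [-0.052, 0.098, -0.144], 'grip_width': 0.101, 'grip_force': 55.002} F tool [-1.1 -0.3 -6.3] yaw y 0.9124
```

play_rows --plan '[[[-1,0,0,0,0,0,-0.005],[-1,0,0,0,0,0,-0.01],[-1,0,0,0,0,0,-0.015],[-1,0,0,0,0,0,-0.02],[-1,0,0,0,0,0,-0.02]]]'

```text
time: 29.95
ee_pos: [0.6113, 0.1912, 0.1667]
tool_rot: [0.985, 2.982, 0.001]
force: [-0.6, -0.4, 6.7]
grip_width: 0.101
grip_force: 55.0
```

```bash
python3 st.py
```

```text
{'time': 29.95, 'ee_pos': [0.611, 0.191, 0.167], 'force': [-0.648, -0.427, 6.727], 'wrist_torque': [-0.106, 0.084, -0.144], 'grip_width': 0.101, 'grip_force': 55.002} F tool [ 0.3 -0.7 -6.7] yaw y 0.9325
```

play_rows --plan '[[[-1,0,0,0,0,0,-0.006],[-1,0,0,0,0,0,-0.012],[-1,0,0,0,0,0,-0.018],[-1,0,0,0,0,0,-0.025],[-1,0,0,0,0,0,-0.025]]]'

```text
time: 30.58
ee_pos: [0.6113, 0.1912, 0.1667]
tool_rot: [0.948, 2.994, 0.001]
force: [0.2, 0.0, 6.5]
grip_width: 0.097
grip_force: 55.0
```

```bash
python3 st.py
```

```text
{'time': 30.575, 'ee_pos': [0.611, 0.191, 0.167], 'force': [0.162, 0.028, 6.504], 'wrist_torque': [-0.051, 0.016, -0.197], 'grip_width': 0.097, 'grip_force': 55.002} F tool [-0.1  0.1 -6.5] yaw y 0.9575
```

play_rows --plan '[[[-1,0,0,0,0,0,-0.008],[-1,0,0,0,0,0,-0.016],[-1,0,0,0,0,0,-0.024],[-1,0,0,0,0,0,-0.03],[-1,0,0,0,0,0,-0.03]]]'

```text
time: 31.2
ee_pos: [0.6113, 0.1912, 0.1667]
tool_rot: [0.903, 3.008, 0.001]
force: [0.0, 0.0, 7.1]
grip_width: 0.095
grip_force: 55.0
```

```bash
python3 st.py
```

```text
{'time': 31.2, 'ee_pos': [0.611, 0.191, 0.167], 'force': [0.031, 0.047, 7.09], 'wrist_torque': [-0.059, 0.118, -0.153], 'grip_width': 0.095, 'grip_force': 55.002} F tool [-0.   0.1 -7.1] yaw y 0.9874
```

play_rows --plan '[[[-1,0,0,0,0,0,-0.008],[-1,0,0,0,0,0,-0.016],[-1,0,0,0,0,0,-0.024],[-1,0,0,0,0,0,-0.03],[-1,0,0,0,0,0,-0.03]]]'

```text
time: 31.82
ee_pos: [0.6112, 0.1912, 0.1667]
tool_rot: [0.859, 3.022, 0.001]
force: [-0.9, 1.0, 7.1]
grip_width: 0.09
grip_force: 55.0
```

```bash
python3 st.py
```

```text
{'time': 31.825, 'ee_pos': [0.611, 0.191, 0.167], 'force': [-0.882, 1.042, 7.148], 'wrist_torque': [-0.058, 0.176, -0.296], 'grip_width': 0.09, 'grip_force': 55.002} F tool [ 1.3  0.4 -7.1] yaw y 1.0171
```

play_rows --plan '[[[-1,0,0,0,0,0,-0.003],[-1,0,0,0,0,0,-0.006],[-1,0,0,0,0,0,-0.01],[-1,0,0,0,0,0,-0.01],[-1,0,0,0,0,0,-0.01]]]'

```text
time: 32.45
ee_pos: [0.6112, 0.1912, 0.1667]
tool_rot: [0.844, 3.026, 0.001]
force: [-1.6, 0.3, 8.3]
grip_width: 0.099
grip_force: 55.0
```

```bash
python3 st.py
```

```text
{'time': 32.45, 'ee_pos': [0.611, 0.191, 0.167], 'force': [-1.642, 0.263, 8.291], 'wrist_torque': [-0.017, 0.214, -0.467], 'grip_width': 0.099, 'grip_force': 55.002} F tool [ 1.5 -0.6 -8.3] yaw y 1.0269
```

Torque climbed from 0.2 to 0.47 Nm over 0.01 rad, so this is the stop. I'll back off slightly and lift gently.

play_rows --plan '[[[-1,0,0,0,0,0,0.015],[-1,0,0,0,0,0,0.025],[-1,0,0,-0.5,0,0,0.025],[-1,0,0,-1,0,0,0.025],[-1,0,0,-1.5,0,0,0.025]]]'

```text
time: 33.08
ee_pos: [0.6111, 0.1912, 0.1674]
tool_rot: [-0.881, -3.015, 0.0]
force: [-0.5, -0.1, 2.0]
grip_width: 0.094
grip_force: 55.0
```

```bash
python3 st.py
```

```text
{'time': 33.075, 'ee_pos': [0.611, 0.191, 0.167], 'force': [-0.547, -0.15, 1.972], 'wrist_torque': [0.059, -0.048, -0.169], 'grip_width': 0.094, 'grip_force': 55.0} F tool [ 0.4 -0.4 -2. ] yaw y 1.0022
```

play_rows --plan '[[[-1,0,0,-0.3,0,0,0],[-1,0,0,-0.6,0,0,0],[-1,0,0,-0.9,0,0,0],[-1,0,0,-1.2,0,0,0],[-1,0,0,-1.2,0,0,0]]]'

```text
time: 33.7
ee_pos: [0.6111, 0.1911, 0.1688]
tool_rot: [-0.881, -3.015, 0.0]
force: [-0.6, 0.2, 0.8]
grip_width: 0.099
grip_force: 55.0
```

```bash
python3 st.py
```

```text
{'time': 33.7, 'ee_pos': [0.611, 0.191, 0.169], 'force': [-0.552, 0.226, 0.804], 'wrist_torque': [0.146, -0.018, -0.141], 'grip_width': 0.099, 'grip_force': 55.0} F tool [ 0.6 -0.1 -0.8] yaw y 1.002
```

play_rows --plan '[[[-1,0,0,-0.6,0,0,0],[-1,0,0,-1.2,0,0,0],[-1,0,0,-1.8,0,0,0],[-1,0,0,-2.4,0,0,0],[-1,0,0,-3,0,0,0]]]'

```text
time: 34.33
ee_pos: [0.6109, 0.1909, 0.1715]
tool_rot: [-0.881, -3.014, 0.001]
force: [-0.6, 0.2, -8.0]
grip_width: 0.096
grip_force: 55.0
```

```bash
python3 st.py
```

```text
{'time': 34.325, 'ee_pos': [0.611, 0.191, 0.172], 'force': [-0.606, 0.22, -7.982], 'wrist_torque': [-0.028, -0.038, -0.15], 'grip_width': 0.096, 'grip_force': 54.997} F tool [ 0.6 -0.1  8. ] yaw y 1.0019
```

play_rows --plan '[[[-1,0,0,-0.2,0,0,0],[-1,0,0,-0.4,0,0,0],[-1,0,0,-0.6,0,0,0],[-1,0,0,-0.8,0,0,0],[-1,0,0,-1,0,0,0]]]'

```text
time: 34.95
ee_pos: [0.6111, 0.1911, 0.173]
tool_rot: [-0.881, -3.015, 0.0]
force: [-1.3, -0.7, -6.5]
grip_width: 0.095
grip_force: 55.0
```

```bash
python3 st.py
python3 - <<'E'
from h import *
d=robot.read_camera("scene"); c=robot.read_camera("wrist")
a=cv2.resize(d["frame"][155:215,240:305],(390,360),interpolation=cv2.INTER_LANCZOS4)
cv2.imwrite("pics/c8.png",a[...,::-1])
f=d["frame"].astype(int); m=((f[...,0]>100)&(f[...,0]>2*f[...,1])); m[:165]=0;m[215:]=0;m[:,:255]=0;m[:,300:]=0
v,u=np.nonzero(m); print(v.min(),v.max(),u.min(),u.max())
E
```

```text
{'time': 34.95, 'ee_pos': [0.611, 0.191, 0.173], 'force': [-1.335, -0.732, -6.538], 'wrist_torque': [-0.068, 0.232, -0.154], 'grip_width': 0.095, 'grip_force': 54.998} F tool [ 0.7 -1.3  6.5] yaw y 1.0021
189 196 275 281
```

play_rows --plan '[[[-1,0,0,-1,0,0,0],[-1,0,0,-2,0,0,0],[-1,0,0,-3,0,0,0],[-1,0,0,-4,0,0,0],[-1,0,0,-5,0,0,0]]]'

```text
time: 35.67
ee_pos: [0.6113, 0.1911, 0.1783]
tool_rot: [0.881, 3.015, 0.0]
force: [0.1, -0.5, -5.0]
grip_width: 0.098
grip_force: 55.0
```

```bash
python3 st.py
```

```text
{'time': 35.675, 'ee_pos': [0.611, 0.191, 0.178], 'force': [0.141, -0.484, -4.956], 'wrist_torque': [-0.025, -0.008, 0.025], 'grip_width': 0.098, 'grip_force': 54.999} F tool [-0.4 -0.3  5. ] yaw y 1.002
```

play_rows --plan '[[[-1,0,0,-4,0,0,0],[-1,0,0,-14,0,0,0],[-1,0,0,-28,0,0,0],[-1,0,0,-42,0,0,0],[-1,0,0,-56,0,0,0]]]'

```text
time: 36.3
ee_pos: [0.6113, 0.1911, 0.2353]
tool_rot: [0.881, 3.015, 0.0]
force: [0.3, -0.1, -5.1]
grip_width: 0.097
grip_force: 55.0
```

```bash
python3 st.py
python3 - <<'E'
from h import *
for n in("scene","top"):
    c=robot.read_camera(n)
    for o in robot.outline_of("saucer",c)[:1]:
        h=cv2.convexHull(np.argwhere(o["region"])[:,::-1].astype(np.int32)); el=cv2.fitEllipse(h)
        print(n,o["p"],el,onz(c,el[0],.012),[onz(c,p,.015).round(3) for p in (h[h[:,0,0].argmin(),0],h[h[:,0,0].argmax(),0])])
# tune: flat-middle circle bright in top image
c=robot.read_camera("top"); f=c["frame"].astype(int); g=f[230:300,335:410]; sat=g.max(2)-g.min(2)
bg=np.abs(g-np.median(g.reshape(-1,3),0)).sum(2); print(np.median(g.reshape(-1,3),0))
m=((g.min(2)>140)).astype(np.uint8); n,l,st,ce=cv2.connectedComponentsWithStats(m); i=1+st[1:,4].argmax(); print(st[i],ce[i])
h=cv2.convexHull(np.argwhere(l==i)[:,::-1].astype(np.int32)); ctr,r=cv2.minEnclosingCircle(h); p=np.array(ctr)+[335,230]; print(p,r,onz(c,p,.014))
s=robot.get_state(); print(s["joints"].round(3))
E
```

```text
{'time': 36.3, 'ee_pos': [0.611, 0.191, 0.235], 'force': [0.259, -0.08, -5.107], 'wrist_torque': [-0.023, -0.009, -0.063], 'grip_width': 0.097, 'grip_force': 54.999} F tool [-0.3  0.1  5.1] yaw y 1.002
scene 0.94 ((327.03057861328125, 306.2834777832031), (30.970590591430664, 49.82314682006836), 90.90089416503906) [ 0.57863116 -0.16027452  0.012     ] [array([ 0.517, -0.138,  0.015]), array([ 0.627, -0.204,  0.015])]
top 0.89 ((370.3077392578125, 262.69598388671875), (39.361019134521484, 40.02086639404297), 63.296627044677734) [ 0.57575543 -0.15897571  0.012     ] [array([ 0.564, -0.096,  0.015]), array([ 0.563, -0.222,  0.015])]
[137. 131. 126.]
[  17   13   39   40 1232] [36.01785714 32.83847403]
[370.5916481 262.7474556] 20.173643112182617 [ 0.57551539 -0.15972912  0.014     ]
[ 0.119  0.534  0.977 -0.     1.632 -0.884]
```

Run:
```python
from h import *
print(to([.577,-.160,.235],1.002),to([.577,-.160,.05],1.002))
```

```text
(array([-160.4, -314.1,   -1.5]), array([-0.001, -0.001,  0.   ])) (array([-160.6, -314. ,  183.5]), array([-0.001, -0.001,  0.   ]))
```

play_rows --plan '[[[-1,-10,-20,0,0,0,0],[-1,-30,-59,0,0,0,0],[-1,-53,-105,0,0,0,0],[-1,-76,-150,0,0,0,0],[-1,-98,-192,0,0,0,0]]]'

```text
time: 37.17
ee_pos: [0.5894, -0.0261, 0.2336]
tool_rot: [-0.883, -3.014, 0.001]
force: [1.4, 0.5, -4.7]
grip_width: 0.095
grip_force: 55.0
```

play_rows --plan '[[[-1,-20,-40,0,0,0,0],[-1,-38,-75,20,0,0,0],[-1,-52,-105,45,0,0,0],[-1,-60,-119,75,0,0,0],[-1,-62.5,-122,100,0,0,0]]]'

```text
time: 37.8
ee_pos: [0.5761, -0.1619, 0.1324]
tool_rot: [-0.885, -3.013, 0.0]
force: [-0.2, 0.5, -4.0]
grip_width: 0.098
grip_force: 55.0
```

play_rows --plan '[[[-1,0,0,20,0,0,0],[-1,0,0,40,0,0,0],[-1,0,0,60,0,0,0],[-1,0,0,70,0,0,0],[-1,0,0,75,0,0,0]]]'

```text
time: 38.42
ee_pos: [0.577, -0.1603, 0.0587]
tool_rot: [-0.882, -3.015, 0.0]
force: [0.3, 0.1, -5.0]
grip_width: 0.096
grip_force: 55.0
```

Run:
```python
from h import *
exec(open("st.py").read())
print(to([.577,-.160,.036],1.002))
d=robot.read_camera("scene"); w=robot.read_camera("wrist")
a=cv2.resize(d["frame"][260:335,285:380],(532,420),interpolation=cv2.INTER_LANCZOS4)
cv2.imwrite("pics/c9.png",a[...,::-1])
```

```text
{'time': 38.425, 'ee_pos': [0.577, -0.16, 0.059], 'force': [0.304, 0.056, -4.981], 'wrist_torque': [0.032, -0.023, -0.004], 'grip_width': 0.096, 'grip_force': 54.999} F tool [-0.2  0.2  5. ] yaw y 1.0016
(array([ 0.2,  0.3, 22.7]), array([-0., -0., -0.]))
```

View pics/c9.png

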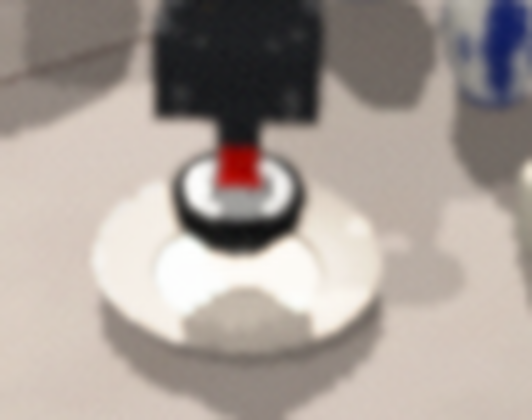

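The cap hangs upright at (238,200), centred above the saucer's flat middle at (240,275). Lowering gently.

play_rows --plan '[[[-1,0,0,5,0,0,0],[-1,0,0,10,0,0,0],[-1,0,0,15,0,0,0],[-1,0,0,18,0,0,0],[-1,0,0,19,0,0,0]]]'

```text
time: 39.15
ee_pos: [0.5773, -0.1599, 0.0397]
tool_rot: [-0.881, -3.015, -0.0]
force: [-0.0, 0.5, -3.4]
grip_width: 0.094
grip_force: 55.0
```

```bash
python3 st.py
```

```text
{'time': 39.15, 'ee_pos': [0.577, -0.16, 0.04], 'force': [-0.047, 0.529, -3.384], 'wrist_torque': [-0.039, 0.074, 0.011], 'grip_width': 0.094, 'grip_force': 54.999} F tool [0.3 0.4 3.4] yaw y 1.002
```

play_rows --plan '[[[-1,0,0,0.7,0,0,0],[-1,0,0,1.4,0,0,0],[-1,0,0,2.1,0,0,0],[-1,0,0,2.8,0,0,0],[-1,0,0,2.8,0,0,0]]]'

```text
time: 39.78
ee_pos: [0.5772, -0.1599, 0.0371]
tool_rot: [-0.881, -3.015, -0.0]
force: [-0.5, -0.2, -3.4]
grip_width: 0.096
grip_force: 55.0
```

```bash
python3 st.py
```

```text
{'time': 39.775, 'ee_pos': [0.577, -0.16, 0.037], 'force': [-0.486, -0.219, -3.44], 'wrist_torque': [-0.027, 0.017, 0.002], 'grip_width': 0.096, 'grip_force': 54.999} F tool [ 0.3 -0.4  3.4] yaw y 1.002
```

play_rows --plan '[[[-1,0,0,0.6,0,0,0],[-1,0,0,1.2,0,0,0],[-1,0,0,1.8,0,0,0],[-1,0,0,2.4,0,0,0],[-1,0,0,2.4,0,0,0]]]'

```text
time: 40.4
ee_pos: [0.5774, -0.1599, 0.0351]
tool_rot: [0.881, 3.015, -0.0]
force: [-0.5, 1.2, 1.0]
grip_width: 0.098
grip_force: 55.0
```

```bash
python3 st.py
```

```text
{'time': 40.4, 'ee_pos': [0.577, -0.16, 0.035], 'force': [-0.499, 1.16, 1.017], 'wrist_torque': [0.161, 0.229, -0.01], 'grip_width': 0.098, 'grip_force': 55.0} F tool [ 1.   0.7 -1. ] yaw y 1.0021
```

Touchdown: the force went from −4 to +1 N at the expected height. Releasing slowly and retreating up.

play_rows --plan '[[[-0.7,0,0,0.2,0,0,0],[-0.4,0,0,0.2,0,0,0],[-0.2,0,0,0.2,0,0,0],[-0.1,0,0,0.2,0,0,0],[-0.1,0,0,0.2,0,0,0]]]' --grip_force 10

```text
time: 41.02
ee_pos: [0.5773, -0.1599, 0.0345]
tool_rot: [-0.881, -3.015, 0.0]
force: [-0.0, 0.4, 1.0]
grip_width: 0.451
grip_force: 0.0
```

play_rows --plan '[[[-0.1,0,0,-10,0,0,0],[-0.1,0,0,-30,0,0,0],[-0.1,0,0,-60,0,0,0],[-0.1,0,0,-100,0,0,0],[-0.1,0,0,-150,0,0,0]]]'

```text
time: 41.65
ee_pos: [0.5769, -0.1597, 0.1861]
tool_rot: [-0.881, -3.014, -0.0]
force: [0.0, -0.1, 0.9]
grip_width: 0.453
grip_force: 0.0
```

Run:
```python
from h import *
exec(open("st.py").read())
d=robot.read_camera("scene"); save(d,"end.png")
f=d["frame"].astype(int); m=((f[...,0]>100)&(f[...,0]>2*f[...,1])); m[:260]=0;m[335:]=0;m[:,:285]=0;m[:,375:]=0
v,u=np.nonzero(m); print("tab px",v.min(),v.max(),u.min(),u.max(),"expect hinge/top",proj(d,[.577,-.16,.036]),proj(d,[.577,-.16,.098]))
t=u[v<v.min()+3].mean(),u[v>v.max()-3].mean(); print(t)
o=robot.outline_of("saucer",d)[0]; vv,uu=np.nonzero(o["region"]); print(uu.min(),uu.max(),vv.min(),vv.max())
```

```text
{'time': 41.65, 'ee_pos': [0.577, -0.16, 0.186], 'force': [0.027, -0.054, 0.932], 'wrist_torque': [-0.029, 0.009, -0.002], 'grip_width': 0.453, 'grip_force': 0.0} F tool [-0.1 -0.  -0.9] yaw y 1.002
tab px 279 300 324 330 expect hinge/top [326.61180159 299.0032358 ] [327.08878566 279.14801623]
(np.float64(327.5), np.float64(327.0))Traceback (most recent call last):
  File "<stdin>", line 7, in <module>
IndexError: list index out of range
```

The tab pixels match an upright cap standing at the saucer's centre, and the gripper is clear.

```bash
python3 -c "
from plant import robot
print(robot.close_job())"
```

```text
the job is handed in; nothing more can be done
None
```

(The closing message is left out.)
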